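Eject a test cartridge from a bench reader and trap it on the sloping apron

TASK

The two-bay cartridge reader has finished: press the eject key beside the test cartridge (the one with a round sample well in its top) all the way down with one fingertip, and with the other finger, set down beforehand in the cartridge's path on the sloping apron, trap it as it pops out, at least a centimetre out but before it runs off the apron. Pick nothing up, leave the ribbed check cartridge locked in its bay, its key alone and the things around undisturbed. Finish holding: keep the key down and the finger in front of the popped-out cartridge.

Things in the scene. Friction and masses are not known exactly. Their poses are not given: they have to be found in the camera images.
- reader: Two-bay cartridge reader, a white wedge 161 x 200 mm, fixed on the worktop, yaw up to 17 degrees. Origin: centre of its underside; x: from its low open front (robot's side) to its tall back; y: to the reader's left. A hood, at most 90 mm high, covers the back from about x = 0. Keys: x = -58, y = +-84 mm, either side of the open sloping apron.
- deck: Polished deck of the reader, sloping 15 degrees down to its front; loose parts slide off it in 0.3 s. Origin on the surface midway between the bays, on the latch line (reader x = -16, z = 32.6 mm). x: uphill, y: reader's left, z: off the surface. Bay centrelines y = +-32 mm. Lower edge, without lip, at x = -64. Guide rails 4 mm high, 35 apart, end at x = -16; below, the apron is plain.
- test_cartridge: Flat white test cartridge, 72 (x) x 32 x 9 mm thick, 25 g, loose, locked in the left or right bay (varies). Its front 27 mm stick out of the hood and bear a raised round sample well, 21 mm across, dark centre. Origin: centre of its underside, 36 mm behind its front end; axes as the deck's. Locked, it lies at x = 36 mm in the deck's frame; x falls as it pops out.
- check_cartridge: The check cartridge in the other bay, of the same size and white plastic and with the same axes, but with four raised ribs across its top at the front end and no well. It must stay locked.
- key_left (a joint): Eject key of the left bay (+y), sprung, goes straight down: 0 = up, 0.007 m = fully down (hard stop). It takes 2 N to start, 4.5 N to bottom. At 0.0045 the latch tooth has sunk below the deck and the spring ejector drives the cartridge out at once, pushing it with 0.5 to 1 N for 42 mm. Let go, the key rises by itself.
- key_right (a joint): The same for the right bay (-y side).
- key_left_top (a point): Middle of the left key's level top, 26 (reader's x) x 22 mm (y), 52 mm outward of the bay's centreline; 33 mm above the worktop when up, 26 when down. With one fingertip on the pressed key, another at the same height abreast over the apron is 4.6 mm above the deck (2 mm at the uphill edge of a 19 mm wide finger): it stops the cartridge and clears the deck.
- key_right_top (a point): The same for the right key, at x = -58, y = -84 mm in the reader's frame.
- apron_left (a point): Point on the deck on the left bay's centreline, exactly abreast of the left key (reader x = -58, y = 32, 21.4 mm above the worktop), 43 mm downhill of the locked cartridge's front end: a good place for the trapping finger.
- apron_right (a point): The same for the right bay (reader frame x = -58, y = -32 mm).
- specimen_cup: White-lidded specimen cup, 62 mm across, 68 high, loose, standing right of the reader. Origin: centre of its underside. Leave it alone.
- oil_bottle: Small brown bottle with black cap, 29 mm across, 61 high, loose, standing left of the reader. Origin: centre of its underside. Leave it alone.
- petri_dish: Petri dish, 60 mm across, 15 high, loose, on the worktop at the left. Leave it alone.
- forceps: Steel forceps, 130 mm long, 9 high, loose, lying on the worktop at the right. Leave them alone.
- marker: Green-capped marker, 125 mm long, lying on the worktop at the left, loose. Leave it alone.
- specimen_cup_blue: Blue-lidded specimen cup, 62 mm across, 68 high, loose, on the worktop at the right. Leave it alone.

How it is judged:
On the way:
1. the key of the test cartridge's bay is pressed down and, with it still down, the popped-out cartridge (10 to 62 mm out) is stopped by a finger (((y of test_cartridge in the frame of deck above 0 m and value of joint key_left above 0.0045 m) or (y of test_cartridge in the frame of deck below 0 m and value of joint key_right above 0.0045 m)) and x of test_cartridge in the frame of deck between -0.0259 and 0.0261 m and contact force between the fingers and test_cartridge above 0.1 N), for 0.2 s.
At the end, for the whole second after the job is handed in: The test cartridge stands 10 to 62 mm out of its locked place, flat on the deck within 4 mm, at rest, with a finger still touching it (over 0.1 N) and its key still down (over 4.5 mm); the check cartridge is still locked within 4 mm (all of step 1 and z of test_cartridge in the frame of deck between -0.004 and 0.004 m and linear speed of test_cartridge below 0.01 m/s and distance of check_cartridge from where it was at the start of the episode below 0.004 m); the arm keeps its last pose, push and grip.
It fails at once if the test cartridge ran down past the apron's lower edge (x of test_cartridge in the frame of deck below -0.0279 m).
It fails at once if the test cartridge was lifted off the deck by more than 8 mm (z of test_cartridge in the frame of deck above 0.008 m).
It fails at once if the check cartridge was moved by more than 4 mm (distance of check_cartridge from where it was at the start of the episode above 0.004 m).
It fails at once if the check cartridge's key was pressed by more than 3 mm ((y of test_cartridge in the frame of deck above 0 m and value of joint key_right above 0.003 m) or (y of test_cartridge in the frame of deck below 0 m and value of joint key_left above 0.003 m)).
It fails at once if a cup, bottle, dish, forceps or marker beside the reader was moved by more than 20 mm (distance of any of specimen_cup, oil_bottle, petri_dish, forceps, marker, specimen_cup_blue from where it was at the start of the episode above 0.02 m).
It also fails if it takes over 29 s, if anything falls off the work surface, if the arm or the gripper's body presses on something with over 40 N, if the wrist force passes 120 N, or if a joint passes its speed limit or range.

ROBOT

A 6-joint arm with a two-finger parallel gripper is mounted at the origin on a cart in front of the work surface, level with it; the furniture and walls round the work are solid. World frame = base frame: x ahead of the robot, y to its left, z up, the work surface at z = 0. Lengths are in m, angles in rad, forces in N, time in s.
With the tool pointing down it reaches from about 0.35 to 0.775 m from the base axis. Payload 7.3 kg.
Tool frame: the origin (TCP) lies at the centre of the arm's flange, where the gripper is bolted on; the fingertips stand 178 mm ahead of it and the grasp point (between the pads) lies 159 mm ahead of it; z points along the fingers, y is the line along which they close (so a half turn about z gives the same grasp; the last joint's range is limited). The gripper opens to 92 mm and grips with 3 to 60 N. Pads are 19 mm wide; open, the fingers measure 130 mm over their backs; the gripper's body (75 mm by 190 mm) begins 47 mm behind the grasp point.
Start: joints at [-1.349, 0.342, 1.524, -0, 1.275, -0.146], TCP at [0.189, -0.49, 0.405] pointing down, gripper open.
Joint ranges: [-2.53, 2.53], [-0.77, 2.02], [0.04, 2.7], [-1, 4.14], [0.28, 2.66], [-3.11, 3.11]. Speed limits (rad/s): [2.57, 2.57, 3.14, 3.14, 3.14, 3.14].

INTERFACE

Orientations are given as [roll, pitch, yaw] about the fixed x, y, z axes, in that order (R = Rz(yaw) Ry(pitch) Rx(roll)).
In Python, from cell import robot, viewer, hand_in gives the robot as it stands (robot), with the cameras (viewer) and the job as plain functions.
- The arm moves only by the shell command python3 drive.py 'ROWS' [OPENING] [FORCE]. ROWS is a JSON list of rows, 1 to 8 of them, each of 6 numbers: dx, dy, dz in m, then a rotation vector rx, ry, rz in rad; each row shifts and turns the commanded pose from where the row before left it, along the tool's axes as they then stand; what a row does not reach is not made up. A row lasts 1/12 s, in which the tool goes at most 0.0417 m and 0.125 rad, less where a joint would pass 70% of its speed; a pose out of reach is approached as far as the arm can. OPENING is the finger opening in m, set as the command begins (- or left out keeps the last). The fingers move at their own pace and stop on an object; FORCE is the grip in N (left out, the last holds). Time passes only in rows, so rows that do not move let the fingers close. It prints the time, the measured TCP pose, the force, the opening and the grip force at its end.
- robot.observe(): the state, without advancing time (a new reading comes with each control period).
- viewer.read_camera(name): name is "scene" or "top" or "wrist"; returns a dict with "image" (480x640x3 uint8, red, green, blue), "fx", "fy", "cx", "cy" (pixels), "k1" (the pictures are not rectified: a ray, as slopes to the right and down, at radius r is drawn at 1 + k1 r^2 times it, then the intrinsics apply), "pose" (4x4, takes a point from camera to world coordinates). Camera axes: x right, y down, z forward; pixel columns grow to the right and rows downward; lengths in m; the calibration is good to about 2 mm. A picture is of the moment at which its call begins. There is no depth.
- hand_in(): hands the job in; it is judged then, once.
The state is a dict: "time": time; "qpos": joint angles; "qvel": joint speeds; "joint_efforts": joint torques, N m; "tool_pos": TCP position; "tool_rot": TCP orientation; "contact_force": force on the tool from outside, world axes, zero at the start; "torque": the same for the moment, N m; "opening": finger opening in m; "grip_force": force on a finger pad.
Only numpy, scipy, OpenCV 4.12 (cv2) and the standard library are available. Lean on these libraries where they do the work, as an engineer would, in place of code of your own. Each camera call takes 0.05 s, during which the arm holds its last target. There are 200 camera calls.

## Working session

There is one attempt and no reset: what is moved stays moved. The work goes in short steps, Python scripts to look and compute and a shell command to move; the robot and the scene stay as the last step left them, time stands still between calls to the robot, and variables do not carry over. Pictures are saved under pics/ and viewed, at most 10 in all, crops included, and the job is handed in when it is done.

```bash
ls; mkdir -p pics
cat > h.py <<'E'
import numpy as np, cv2
from cell import robot, viewer, hand_in
def shot(n,f=None):
    c=viewer.read_camera(n)
    if f: cv2.imwrite(f,cv2.cvtColor(c["image"],cv2.COLOR_RGB2BGR))
    return c
def ray(c,u,v):
    K=np.array([[c["fx"],0,c["cx"]],[0,c["fy"],c["cy"]],[0,0,1.]])
    p=cv2.undistortPoints(np.array([[[u,v]]],float),K,np.array([c["k1"],0,0,0,0.])).ravel()
    T=np.array(c["pose"]); return T[:3,3],T[:3,:3]@np.array([p[0],p[1],1])
def onz(c,u,v,z):
    o,d=ray(c,u,v); return o+d*(z-o[2])/d[2]
def proj(c,P):
    T=np.array(c["pose"]);p=T[:3,:3].T@(np.array(P)-T[:3,3]);s=p[:2]/p[2];s=s*(1+c["k1"]*(s@s))
    return s[0]*c["fx"]+c["cx"],s[1]*c["fy"]+c["cy"]
E
python3 - <<'E'
from h import *
for n in("top","scene"):
    c=shot(n,f"pics/{n}0.png");print(n,c["fx"],c["k1"],np.round(c["pose"],3).tolist())
print(robot.observe())
E
```

```text
cell.py
drive.py
pics
top 600.3045532178319 -0.06585538353873165 [[0.006, -0.995, 0.102, 0.349], [-1.0, -0.006, 0.001, -0.029], [-0.0, -0.102, -0.995, 1.657], [0.0, 0.0, 0.0, 1.0]]
scene 552.8129381825609 0.022218329424310884 [[-0.765, -0.294, 0.573, -0.173], [-0.644, 0.317, -0.697, 0.822], [0.024, -0.902, -0.432, 0.59], [0.0, 0.0, 0.0, 1.0]]
{'time': 0.1, 'qpos': array([-1.34898796e+00,  3.42671845e-01,  1.52490781e+00, -2.81392718e-05,
        1.27540114e+00, -1.46011214e-01]), 'qvel': array([ 8.71753003e-05, -1.10268492e-03, -2.10905068e-03, -8.68374973e-04,
        5.23503698e-05,  1.56130041e-03]), 'joint_efforts': array([ 1.72568019e-03, -4.32004523e+01, -2.44694442e+01,  7.19467155e-02,
        5.26424136e-02, -4.08889980e-05]), 'tool_pos': array([ 0.18876689, -0.48976829,  0.40410931]), 'tool_rot': array([-3.14021537e+00, -1.75341435e-04,  3.67827666e-01]), 'contact_force': array([0.20918411, 0.8488959 , 0.03501945]), 'torque': array([ 0.01379637, -0.02979265,  0.05030307]), 'grip_force': 0.0, 'opening': 0.09164841593423502}
```

View pics/top0.png

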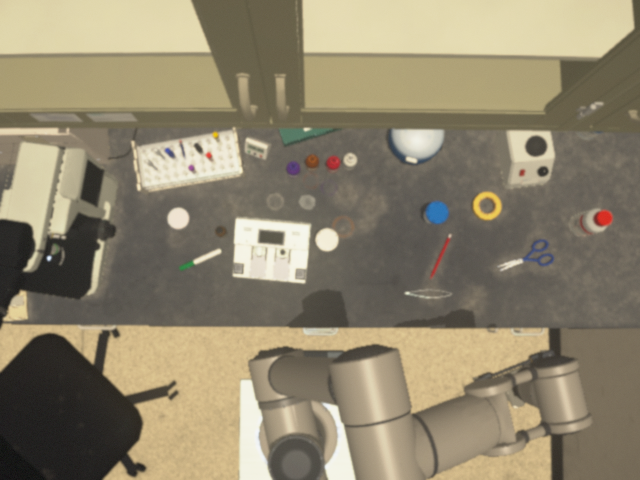

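View pics/scene0.png

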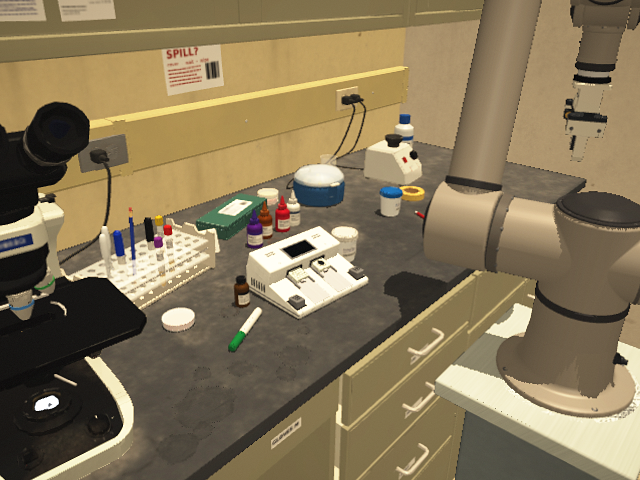

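The top view shows the white reader at about (271,250), with dark keys near (238,268) and (304,275). There is a dark dot near (283,253), possibly the well. I'll enlarge both views.

Run:
```python
import cv2,numpy as np
a=cv2.imread("pics/top0.png")[205:295,220:350];b=cv2.imread("pics/scene0.png")[220:325,235:375]
a=cv2.resize(a,(780,540),interpolation=cv2.INTER_CUBIC);b=cv2.resize(b,(700,525),interpolation=cv2.INTER_CUBIC)
cv2.imwrite("pics/ca.png",a);cv2.imwrite("pics/cb.png",b)
```

```text
(no output)
```

View pics/ca.png

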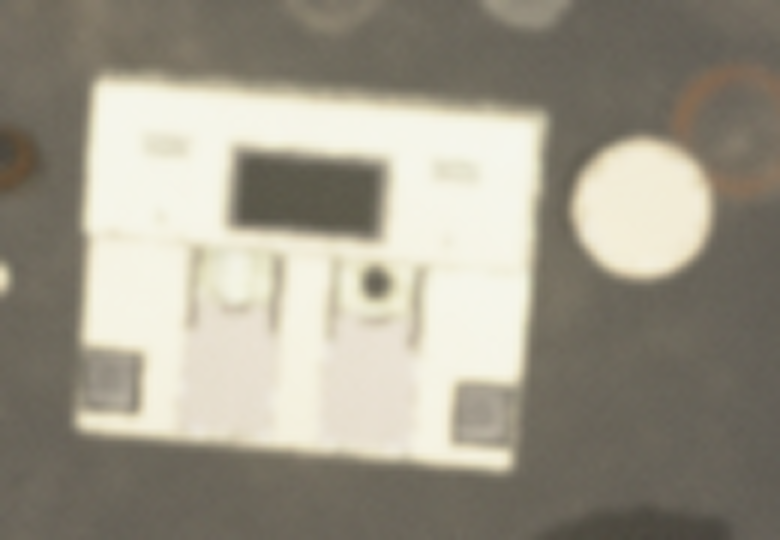

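View pics/cb.png

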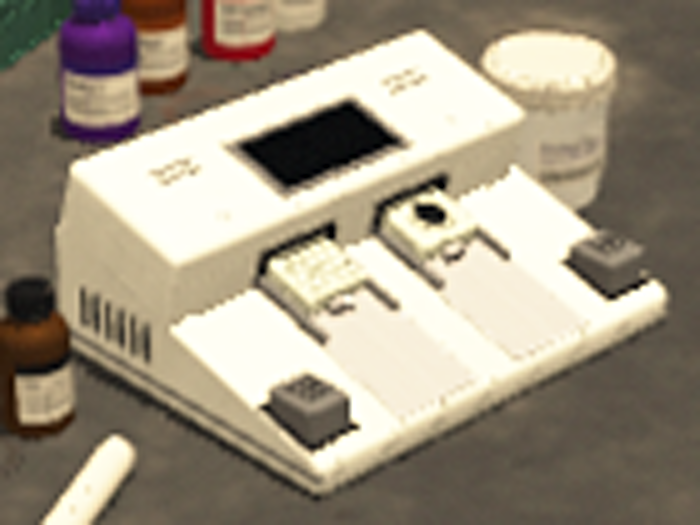

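The well (dark centre) is in the right bay at crop (377,283), and the ribbed cartridge is in the left bay. That makes the right key my target, at about top (300.8,273.7) and scene (356.4,269.4). The left key is at top (238.7,268.3) and scene (297,299.6).

```bash
python3 - <<'E'
from h import *
t=shot("top");s=shot("scene")
for n,a,b in(("L",(238.7,268.3),(297,299.6)),("R",(300.8,273.7),(356.4,269.4))):
    print(n,onz(t,*a,.033),onz(s,*b,.033))
q=[onz(t,*x,.033) for x in((238.7,268.3),(300.8,273.7))]
d=q[0]-q[1];print(np.linalg.norm(d[:2]),"yaw",np.arctan2(-d[0],d[1]))
print("cup",onz(t,220+643/6,205+208/6,.068),"well",onz(t,220+377/6,205+283/6,.045))
E
R='[0.026,-0.0242,0,0,0,0]'; python3 drive.py '[[0.026,-0.0242,0,0,0,0],[0.026,-0.0242,0,0,0,0],[0.026,-0.0242,0,0,0,0],[0.026,-0.0242,0,0,0,0],[0.026,-0.0242,0,0,0,0],[0.026,-0.0242,0,0,0,0],[0.026,-0.0242,0,0,0,0],[0.026,-0.0242,0,0,0,0]]' 0.033
python3 drive.py '[[0.026,-0.0242,0,0,0,0],[0.026,-0.0242,0,0,0,0],[0.026,-0.0242,0,0,0,0],[0.026,-0.0242,0,0,0,0],[0.026,-0.0242,0,0,0,0],[0.026,-0.0242,0,0,0,0],[0.026,-0.0242,0,0,0,0],[0.026,-0.0242,0,0,0,0]]'
python3 drive.py '[[0,0,0.01,0,0,0.112],[0,0,0.01,0,0,0.112],[0,0,0.01,0,0,0.112],[0,0,0.01,0,0,0.112],[0,0,0,0,0,0],[0,0,0,0,0,0]]'
python3 -c "
from h import *
c=shot('wrist','pics/w0.png');print(np.round(c['pose'],3).tolist(),c['fx'])"
```

```text
time: 0.87
tool_pos: [0.3135, -0.2328, 0.4047]
tool_rot: [3.141, -0.0, 0.367]
contact_force: [0.8, -0.0, 0.3]
opening: 0.0435
grip_force: 0.0
time: 1.53
tool_pos: [0.4381, 0.0229, 0.4047]
tool_rot: [3.141, -0.0, 0.368]
contact_force: [0.9, -1.2, -0.1]
opening: 0.033
grip_force: 0.0
time: 2.03
tool_pos: [0.4377, 0.021, 0.3645]
tool_rot: [3.142, 0.001, -0.077]
contact_force: [0.8, -0.5, 0.3]
opening: 0.0333
grip_force: 0.0
[[-0.077, -0.953, -0.293, 0.516], [-0.997, 0.074, 0.023, 0.014], [0.0, 0.294, -0.956, 0.344], [0.0, 0.0, 0.0, 1.0]] 422.1019237732002
```

View pics/w0.png

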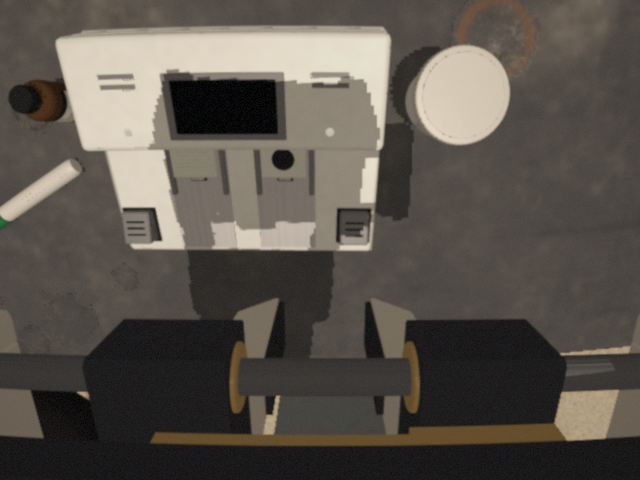

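The wrist view confirms the well at (283,159) in the right bay, with the keys near (139,226) and (354,226). I'll enlarge the keys.

Run:
```python
import cv2,numpy as np
a=cv2.imread("pics/w0.png")
f=lambda x,y:cv2.resize(a[y:y+60,x:x+60],(390,390),interpolation=cv2.INTER_NEAREST)
cv2.imwrite("pics/k.png",np.hstack([f(110,195),f(325,195)]))
```

```text
(no output)
```

View pics/k.png

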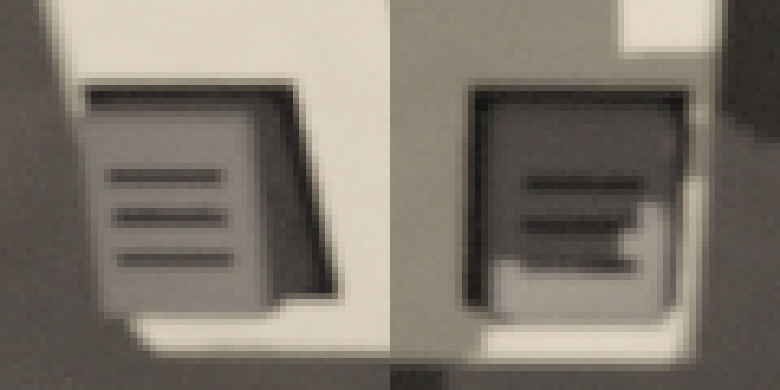

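Run:
```python
from h import *
w=shot("wrist")
L=onz(w,136.7,227.8,.033);R=onz(w,354.8,227.9,.033);d=(L-R)[:2];print(L,R,np.linalg.norm(d))
y=d/np.linalg.norm(d);yaw=np.arctan2(-y[0],y[1]);m=R[:2]+.026*y;print("yaw",yaw,"target",m)
print("well",onz(w,283,159,.047))
o=robot.observe();a=o["tool_rot"][2];e=m-o["tool_pos"][:2]
print(o["tool_pos"],o["tool_rot"],"tool dx,dy",e@[np.cos(a),np.sin(a)],e@[np.sin(a),-np.cos(a)],"rz",a-yaw)
# well y check in reader frame rel. key midpoint
c=(L+R)[:2]/2;q=onz(w,283,159,.047)[:2]-c;print("well rel keys x,y",q@[np.cos(yaw),np.sin(yaw)],q@y)
```

```text
[0.45097894 0.16440737 0.033     ] [ 0.43764626 -0.00319448  0.033     ] 0.16813131091671807
yaw -0.07938258942187676 target [0.43970804 0.02272365]
well [0.49429377 0.04450822 0.047     ]
[0.43792394 0.02090919 0.36525615] [ 3.14146552e+00 -8.58525516e-04 -7.72971304e-02] tool dx,dy 0.0016386561236830476 -0.0019468107075035477 rz 0.0020854590177619703
well rel keys x,y 0.052686338850686854 -0.03202108212526792
```

```bash
python3 drive.py '[[0.0016,-0.0019,0.03,0,0,0.002],[0,0,0.035,0,0,0],[0,0,0.035,0,0,0],[0,0,0.03,0,0,0],[0,0,0.01,0,0,0],[0,0,0,0,0,0],[0,0,0,0,0,0]]'
python3 -c "
from h import *
s=shot('scene');a=s['image'][200:350,220:420,::-1]
w=shot('wrist')['image'][:,:,::-1][100:400,150:500]
cv2.imwrite('pics/p.png',np.hstack([cv2.resize(a,(400,300)),w]))"
```

```text
time: 2.72
tool_pos: [0.4399, 0.0226, 0.225]
tool_rot: [3.142, -0.0, -0.081]
contact_force: [-0.1, -0.2, -0.6]
opening: 0.0331
grip_force: 0.0
```

View pics/p.png

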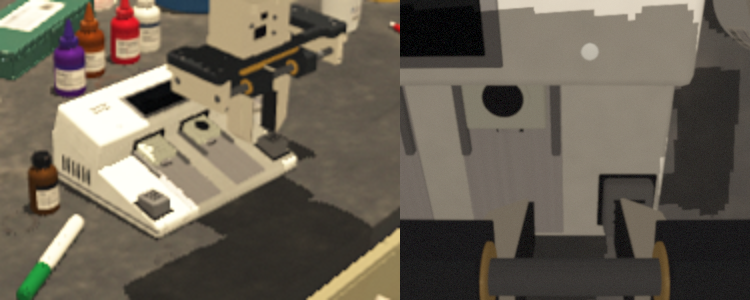

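The fingers straddle as intended, one near the key and one over the apron. The scene picture needs a numeric check, so I'll project the expected fingertip and key points.

Run:
```python
from h import *
s=shot("scene");w=shot("wrist");a=-.0795
m=np.array([.4399,.0226]);y=np.array([-np.sin(a),np.cos(a)]);x=np.array([np.cos(a),np.sin(a)])
I=[cv2.cvtColor(c["image"],cv2.COLOR_RGB2BGR) for c in(s,w)]
I=[cv2.resize(I[0][200:320,290:400],(440,480),interpolation=cv2.INTER_CUBIC),I[1]]
for g,col,z in((-1,(0,0,255),.047),(1,(0,255,0),.047),(-1,(255,0,0),.033)):
    P=[(*(m+g*.026*y+i*.0095*x+j*.0095*y),z) for i,j in((-1,-1),(1,-1),(1,1),(-1,1))]
    A=[proj(s,p) for p in P];A=[((u-290)*4,(v-200)*4) for u,v in A];B=[proj(w,p) for p in P]
    for im,q in zip(I,(A,B)): cv2.polylines(im,[np.int32(q)],True,col,1)
b=cv2.resize(I[1][250:400,230:400],(340,300));b=cv2.copyMakeBorder(b,0,180,0,0,0)
cv2.imwrite("pics/q.png",np.hstack([I[0],b]))
```

```text
(no output)
```

View pics/q.png

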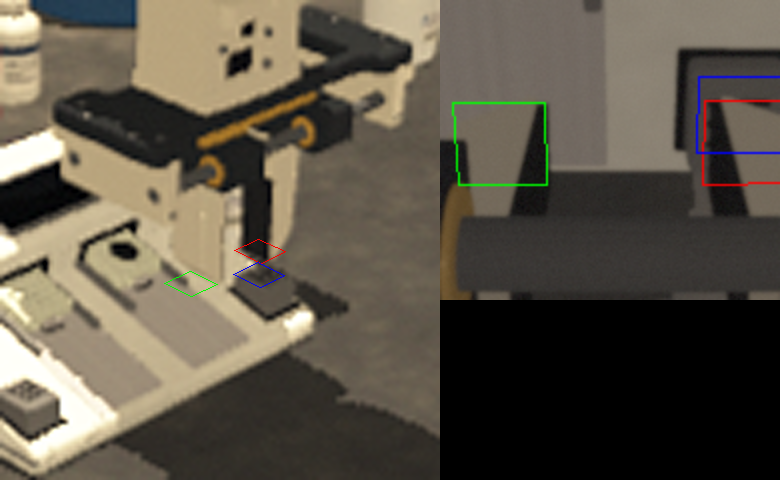

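Both overlays agree to a few mm: the fingertip outlines sit on the real fingers and the key is directly below. I'll press now.

```bash
python3 drive.py '[[0,0,0.011,0,0,0],[0,0,0,0,0,0],[0,0,0.011,0,0,0],[0,0,0,0,0,0],[0,0,0,0,0,0],[0,0,0,0,0,0]]'
python3 -c "
from h import *
s=shot('scene');a=s['image'][220:310,300:390,::-1]
w=shot('wrist')['image'][:,:,::-1][90:390,150:500]
cv2.imwrite('pics/r.png',np.hstack([cv2.resize(a,(300,300)),w]))"
```

```text
time: 3.42
tool_pos: [0.4401, 0.0227, 0.2042]
tool_rot: [3.141, -0.003, -0.082]
contact_force: [0.3, 0.8, 6.7]
opening: 0.0333
grip_force: 3.4
```

View pics/r.png

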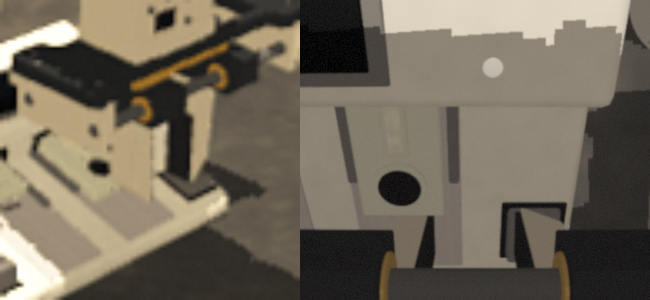

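The cartridge has popped out about 33 mm and rests against the finger, and the key is bottomed (tip at z = 26 mm, 6.7 N). I'll let it settle, check it, then hand in.

```bash
python3 drive.py '[[0,0,0,0,0,0],[0,0,0,0,0,0],[0,0,0,0,0,0],[0,0,0,0,0,0],[0,0,0,0,0,0]]'
python3 -c "
from h import *
c=shot('wrist');b=c['image'][90:390,150:500,::-1].astype(int);a=cv2.imread('pics/r.png')[:,300:].astype(int)
print('changed px',(abs(a-b).max(2)>25).sum())
o,z=onz(c,549,278,.04),0
f=onz(c,550,278+20,.036);print('well x', onz(c,549,278,.038))
print(hand_in())"
```

```text
time: 3.93
tool_pos: [0.4401, 0.0227, 0.2042]
tool_rot: [3.141, -0.003, -0.082]
contact_force: [-0.1, -0.0, 5.6]
opening: 0.0332
grip_force: 3.4
changed px 0
well x [ 0.45687195 -0.06490964  0.038     ]
the job is handed in; nothing more can be done
None
```

I pressed the right key fully down and trapped the test cartridge on the apron about 33 mm out; I handed the job in still holding both, with the cartridge at rest, but no verdict came back.

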